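# Load a printed handle into the cure station and start it

## Robot

A 6-joint arm with a two-finger parallel gripper is mounted at the origin on the work surface. World frame = base frame: x ahead of the robot, y to its left, z up, the work surface at z = 0. Lengths are in m, angles in degrees, forces in N, time in s.
With the tool pointing down it reaches from about 0.35 to 0.875 m from the base axis. Payload 4.2 kg.
Tool frame: the origin (TCP) lies midway between the tips of the shut fingers; the grasp point (between the pads) lies 19 mm behind it; y points along the fingers, z is the direction in which the jaws open and shut, and the axes are right-handed (so a half turn about y gives the same grasp; the last joint's range is limited). The gripper opens to 87 mm and grips with 3 to 60 N. Pads are 19 mm wide; open, the fingers measure 117 mm over their backs; the gripper's body (75 mm by 190 mm) begins 51 mm behind the grasp point.
Start: joints at [80.478, 22.042, 0.453, 0, -68.411, -14.817], TCP at [0.258, 0.569, 0.223] pointing down, gripper open.
Joint ranges: [-179.83, 179.83], [-69.29, 118.12], [-61.27, 80.66], [-181.25, 117.63], [-171.15, -9.14], [-177.46, 177.46]. Speed limits (degrees/s): [159.86, 159.86, 180, 180, 180, 180].

## Interface

Orientations are given as [roll, pitch, yaw] about the fixed x, y, z axes, in that order (R = Rz(yaw) Ry(pitch) Rx(roll)).
In Python, from workcell import env gives the robot as it stands. The module is installed in compiled form; this text tells all that it offers. Calls block until the motion is done:
- env.goto(position, orientation): joint-space move of the TCP to a pose.
- env.move_straight(position, rotation=None, rate=0.15, force_limit=None): straight line of the TCP; rotation=None keeps the orientation; rate is the mean speed in m/s. With force_limit (N) it stops when the force on the tool has changed by that much, and returns True; else False.
- env.set_joints(angles): joint-space move.
- env.gripper_to(opening, grasp_force=None): opening from 0.0 (shut) to 1.0 (fully open); grasp_force is the grip in N (None keeps the last); returns when the fingers have stopped.
- env.dwell(seconds).
- env.inverse_kinematics(position, orientation): joint angles nearest the present ones, or None.
- env.read_state(): the state.
- env.grab_frame(name): name is "scene" or "top"; returns a dict with "image" (384x512x3 uint8, blue, green, red), "fx", "fy", "cx", "cy" (pixels), "position" and "orientation" of the camera in the world. Camera axes: x right, y up, looking along -z (the intrinsics and any distortion apply to the point x, -y, -z); pixel columns grow to the right and rows downward; lengths in m; the calibration is good to about 2 mm. A picture is of the moment at which its call begins. There is no depth.
A pose or a line that the arm cannot do raises env.Unreachable and nothing moves.
- env.close_job(): hands the job in, once; it reports no verdict.
Trained networks look in a picture, given as the dict that the camera call returned (one of the last four; its "shot" number tells which), for a name from the list of things; names that differ only in an ending like _2 or _b are one class to them, and where a whole thing is asked for, a point or a joint stands for the part that bears it (a point fixed in the world has none). Each returns a list of dicts, best first, with "score" (0 to 1); they miss things now and then, are a little off and sometimes report something else, mostly with a low value. They report only what shows in the picture. A call takes as long as a camera call. They do not tell look-alikes from the thing itself.
- env.search_frame(picture, thing): "xyz" ([x, y, z] in m, in world coordinates, good to about 4 mm: the middle of the surface that is visible of it).
- env.trace(picture, thing): "mask" (384x512 bool, what is visible of it).
The state is a dict: "clock": time; "joint_positions": joint angles; "qvel": joint speeds; "joint_torque": joint torques, N m; "position": TCP position; "tool_rot": TCP orientation; "force": force on the tool from outside, world axes, zero at the start; "wrist_torque": the same for the moment, N m; "opening": opening from 0.0 (shut) to 1.0 (fully open).
Only numpy, scipy, OpenCV 4.12 (cv2) and the standard library are available. Lean on these libraries where they do the work, as an engineer would, in place of code of your own. Each camera call takes 0.05 s, during which the arm holds its last target. There are 200 camera calls.

## Task

Take the arched pull handle (the print with the open gap under its bar) out of the parts bin and stand it upright on its two feet in the middle of the cure station's pulled-out tray. Then let go of it, push the tray fully home under the amber hood and press the start button all the way down and release it. Leave the other prints in the bin and do not disturb the things standing about.

Things in the scene. Friction and masses are not known exactly. Their poses are not given: they have to be found in the camera images.
- arch: The handle to cure: a grey resin print shaped like a bridge, 110 long (its x) x 22 thick (its y) x 60 high. A 16 high bar across the top (44 to 60 above its feet) on two 18 wide legs, with a 74 wide gap beneath. Stands on its two feet in the bin at any yaw. Origin midway between the feet, at their underside. About 90 g.
- bin: White open parts bin, fixed, 280 (x) x 280 (y) x 55 high outside, walls and floor 5 thick. Origin at the centre of its underside. Holds four grey prints, one near the centre of each quarter. The bin and the station may stand on either side of the table.
- bracket: Grey L-shaped print in the bin: foot 95 (x) x 22 (y) x 16 high with a 16 wide, 64 high upright at its -x end. Origin at the centre of the foot's underside. Stays in the bin.
- bar: Grey solid bar print in the bin: 110 (x) x 22 (y) x 26 high with two small round bosses 6 high on top, no gap beneath. Origin at the centre of its underside. Stays in the bin.
- gear: Grey gear wheel print lying in the bin: 84 across the teeth, 18 thick, 28 wide hub up to 34 high. Origin at the centre of its underside. Stays in the bin.
- station: Cure station, fixed. Its x axis points from its open front into the chamber, z up; origin on the table. Chamber with amber clear hood: x 95 to 280, y -98 to 98, up to 115 high, open at the front; inside it is 184 wide and 111 high. Flat base 14 high from x -95 to 280, y -95 to 95. Black console x -80 to 50, y 97 to 163, 66 high, carrying the start button.
- tray (a joint): The tray's slide in m: 0 fully home in the chamber, up to 0.17 pulled out along the station's -x. Friction about 2 N.
- tray_mid (a point): Centre of the tray's floor on its upper surface, 24 above the table (moves with the tray; axes as the station's). Floor 158 x 158 inside a rim 8 high above the floor.
- tray_front (a point): Middle of the top edge of the tray's black front plate, on the plate's outer face (the side away from the chamber), 116 from tray_mid along the station's -x, 88 above the table. The plate is 150 wide (y), 8 thick and 70 high: push on it towards the chamber. With the tray home its inner face stands 23 before the hood's front edge.
- start (a joint): The start button's travel in m: 0 up, 0.006 fully down. A spring pushes it back; fully down takes 5 N.
- start_top (a point): Centre of the white start button's top, 34 across, pressed downward. It is on the console.
- resin: Bystander: black resin bottle, 68 across, 175 high, standing between bin and station. Origin at the centre of its underside.
- scraper: Bystander: spatula 200 long lying flat in the gap between bin and station.
- cup: Bystander: clear cup 80 across, 95 high.
- jar: Bystander: amber jar 80 across, 100 high.
There are look-alikes about, which are no part of the job. Leave any yellow look-alike of the arch alone. What is shaped like the bracket but green is not meant.

How it is judged (in metres and radians):
On the way, in this order (a step that is already met when the one before it is completed fails the run):
1. the handle stands released and upright in the middle of the tray, with the tray still pulled out (horizontal distance between arch and tray_mid below 0.03 m and angle between arch's own z axis and vertical below 0.12 rad and z of arch in the frame of tray_mid between -0.006 and 0.006 m and contact force between the fingers and arch below 0.2 N and value of joint tray above 0.08 m), for 0.2 s.
2. the tray is pushed home with the handle standing in it (horizontal distance between arch and tray_mid below 0.03 m and angle between arch's own z axis and vertical below 0.12 rad and z of arch in the frame of tray_mid between -0.006 and 0.006 m and value of joint tray below 0.005 m), for 0.2 s.
3. the start button is pressed fully down with the tray home (value of joint start above 0.005 m and value of joint tray below 0.006 m), for 0.05 s.
At the end, for the whole second after the job is handed in: The handle stands upright (within 7 degrees), at rest, on the tray floor within 30 mm of its middle; the tray is home to within 6 mm; the start button has sprung back up; bracket, bar and gear are still in the bin (horizontal distance between arch and tray_mid below 0.03 m and angle between arch's own z axis and vertical below 0.12 rad and z of arch in the frame of tray_mid between -0.006 and 0.006 m and value of joint tray below 0.006 m and value of joint start below 0.0015 m and linear speed of arch below 0.02 m/s and x of bracket in the frame of bin between -0.14 and 0.14 m and y of bracket in the frame of bin between -0.14 and 0.14 m and height (world z) of each of bracket, bar, gear below 0.05 m and x of bar in the frame of bin between -0.14 and 0.14 m and y of bar in the frame of bin between -0.14 and 0.14 m and x of gear in the frame of bin between -0.14 and 0.14 m and y of gear in the frame of bin between -0.14 and 0.14 m); the robot touches nothing.
It fails at once if a bystander is shifted by more than 30 mm (distance of any of resin, scraper, cup, jar from where it was at the start of the episode above 0.03 m).
It fails at once if a bystander is tipped over (angle between any of resin, scraper, cup, jar's own z axis and vertical above 0.5 rad).
It fails at once if another print is taken out of the bin (height (world z) of any of bracket, bar, gear above 0.09 m).
It also fails if it takes over 64 s, if anything falls off the work surface, if the arm or the gripper's body presses on something with over 40 N, if the wrist force passes 120 N, or if a joint passes its speed limit or range.

## Working session

There is one attempt and no reset: what is moved stays moved. The work goes in short steps, each a Python script; the robot and the scene stay as the last script left them, time stands still between calls to the robot, and variables do not carry over. Pictures are saved under pics/ and viewed, about 8 in all and at most 12, crops included, and the job is handed in when it is done.

```bash
mkdir -p pics; python3 - <<'E'
from workcell import env
import cv2, numpy as np
s=env.read_state(); print({k:np.round(s[k],3).tolist() for k in("clock","position","tool_rot","opening")})
for n in("scene","top"):
    f=env.grab_frame(n); cv2.imwrite(f"pics/{n}0.png",f["image"])
    print(n,f["fx"],f["fy"],f["cx"],f["cy"],f["position"],f["orientation"],[k for k in f])
    for t in("arch","bracket","bar","gear","bin","tray_mid","tray_front","start_top","resin","scraper","cup","jar","station"):
        print(t,[(np.round(d["xyz"],3).tolist(),round(float(d["score"]),2)) for d in env.search_frame(f,t)])
E
```

```text
{'clock': 0.0, 'position': [0.257, 0.569, 0.221], 'tool_rot': [-89.875, 0.004, 155.65], 'opening': 1.001}
scene 379.1909908456687 379.1909908456687 249.76298310934925 189.96335853768792 [ 1.29331696 -0.4607324   1.1571481 ] [40.94031232  1.05025379 58.5891491 ] ['image', 'fx', 'fy', 'cx', 'cy', 'position', 'orientation', 'shot']
arch [([0.569, -0.181, 0.067], 0.74), ([0.744, -0.313, 0.062], 0.71)]
bracket [([0.246, -0.254, 0.019], 0.77), ([0.421, -0.193, 0.022], 0.57), ([0.485, 0.259, 0.025], 0.26)]
bar [([0.57, -0.304, 0.029], 0.78), ([0.494, -0.243, 0.008], 0.69)]
gear [([0.444, -0.317, 0.021], 0.77)]
bin [([0.497, -0.494, 0.078], 0.71), ([0.489, -0.245, 0.009], 0.56)]
tray_mid []
tray_front [([0.483, 0.257, 0.026], 0.98)]
start_top [([0.511, 0.387, 0.091], 0.55)]
resin [([0.68, -0.013, 0.103], 0.68)]
scraper [([0.421, 0.002, 0.002], 0.8)]
cup [([0.473, 0.508, 0.068], 0.65)]
jar [([0.495, -0.494, 0.078], 0.94)]
station [([0.679, 0.242, 0.08], 0.81)]
top 452.356065472542 452.356065472542 255.86749072881005 191.2596822704698 [0.20279567 0.00915542 1.45775371] [ 12.46434256   0.14050824 -95.76392059] ['image', 'fx', 'fy', 'cx', 'cy', 'position', 'orientation', 'shot']
arch [([0.541, -0.169, 0.064], 0.84), ([0.727, -0.31, 0.058], 0.78)]
bracket [([0.416, -0.184, 0.021], 0.67), ([0.24, -0.264, 0.012], 0.66)]
bar [([0.558, -0.305, 0.031], 0.64), ([0.418, 0.007, 0.004], 0.45)]
gear [([0.426, -0.314, 0.021], 0.94)]
bin [([0.495, -0.24, 0.004], 0.82)]
tray_mid [([0.534, 0.26, 0.025], 0.81), ([0.62, 0.266, 0.062], 0.75)]
tray_front [([0.532, 0.264, 0.019], 0.57)]
start_top [([0.427, -0.311, 0.023], 0.59)]
resin [([0.65, -0.0, 0.119], 0.87), ([0.621, 0.262, 0.061], 0.18)]
scraper [([0.414, 0.007, 0.001], 0.8)]
cup [([0.472, 0.527, 0.057], 0.57)]
jar [([0.469, -0.481, 0.102], 0.8)]
station [([0.618, 0.262, 0.063], 0.95)]
```

View pics/scene0.png

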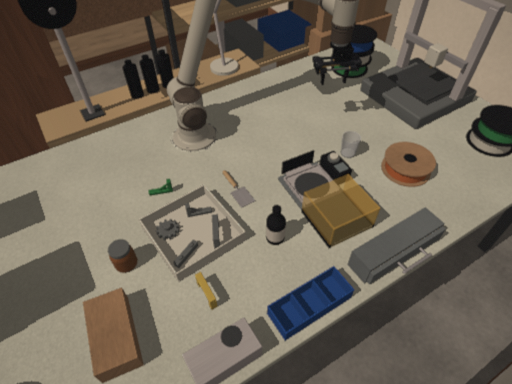

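View pics/top0.png

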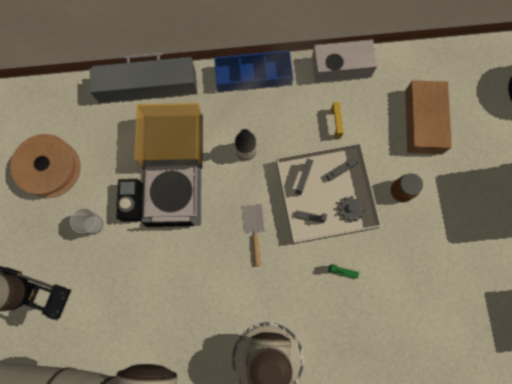

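The overview shows the grey prints in the bin (top view: 290-370, 155-235; scene view: 150-240, 190-265). The station is at top (170,165), with its console at (130,195). I'll take enlarged crops for identification and measurement.

```bash
python3 - <<'E'
import cv2,numpy as np
t=cv2.imread("pics/top0.png");s=cv2.imread("pics/scene0.png")
a=cv2.resize(t[140:250,270:385],(400,383),interpolation=2);b=cv2.resize(s[180:280,135:255],(400,333),interpolation=2)
c=cv2.resize(t[95:235,105:215],(400,509),interpolation=2);d=cv2.resize(s[140:250,270:390],(400,367),interpolation=2)
def st(x,y):
    h=max(x.shape[0],y.shape[0]);o=np.zeros((h,800,3),np.uint8);o[:x.shape[0],:400]=x;o[:y.shape[0],400:]=y;return o
cv2.imwrite("pics/c1.png",st(a,b));cv2.imwrite("pics/c2.png",st(c,d))
E
```

```text
(no output)
```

View pics/c1.png

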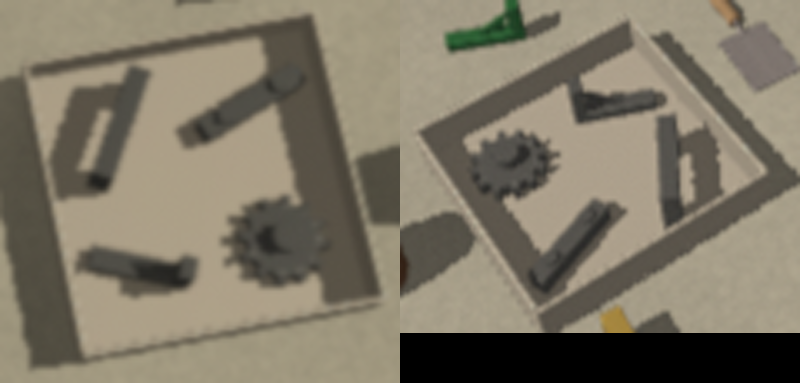

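View pics/c2.png

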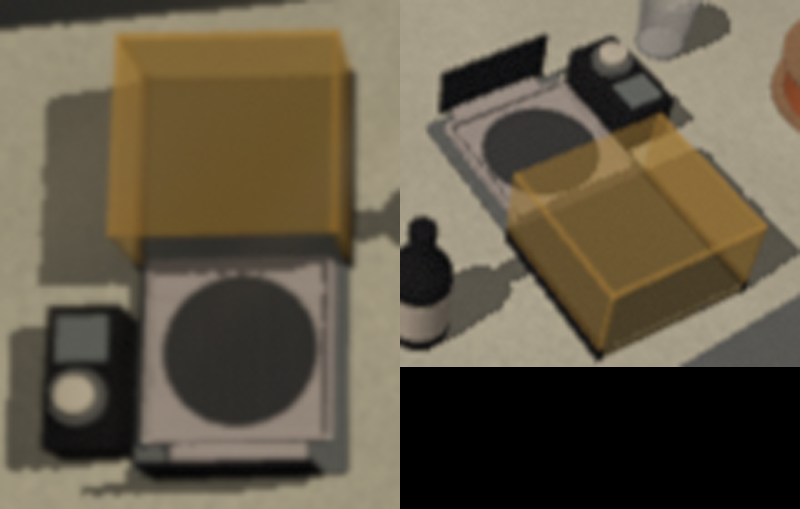

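The crops identify the arch: its bar runs from top px (310,160) to (299,193), with the gap visible beside it in its shadow. The bar is at top (340,170), the bracket at (310,216) and the gear at (350,209). The tray is pulled out towards the robot, with its disc at top (171,191). The button is at top (125,203) and scene (333,155). Next I'll fit the poses from both views.

```bash
cat > h.py <<'E'
import numpy as np, cv2
from scipy.spatial.transform import Rotation as R
from scipy.optimize import least_squares, minimize
def proj(f,P):
    p=R.from_euler('xyz',f["orientation"],degrees=True).inv().apply(np.atleast_2d(P)-f["position"])
    return np.c_[f["cx"]+f["fx"]*p[:,0]/-p[:,2], f["cy"]+f["fy"]*-p[:,1]/-p[:,2]]
def tri(fs,uv):
    r=least_squares(lambda X:np.concatenate([proj(f,X)[0]-u for f,u in zip(fs,uv)]),[.5,0,.05]); return r.x,r.fun
def Rz(a): return R.from_euler('z',a).as_matrix()
def box(x0,x1,y0,y1,z0,z1): return np.array([[x,y,z] for x in(x0,x1) for y in(y0,y1) for z in(z0,z1)])
ARCH=[box(-.055,.055,-.011,.011,.044,.06),box(-.055,-.037,-.011,.011,0,.05),box(.037,.055,-.011,.011,0,.05)]
S=4
def render(f,boxes,p):
    m=np.zeros((384*S,512*S),np.uint8)
    for b in boxes:
        q=proj(f,b@Rz(p[3]).T+p[:3]); q=(q+.5)*S
        cv2.fillConvexPoly(m,cv2.convexHull(np.round(q).astype(np.int32)),1)
    return cv2.resize(m.astype(np.float32),(512,384),interpolation=cv2.INTER_AREA)
def fitarch(fs,ms,p0):
    def c(p): 
        e=0
        for f,m in zip(fs,ms):
            r=render(f,ARCH,p); e+=1-np.minimum(r,m).sum()/np.maximum(r,m).sum()
        return e
    best=None
    for y in np.radians(np.arange(0,180,15)):
        s=np.array([p0+[y]]*5); s[1,0]+=.012;s[2,1]+=.012;s[3,2]+=.008;s[4,3]+=.2
        r=minimize(c,s[0],method='Nelder-Mead',options=dict(initial_simplex=s,maxiter=150))
        if best is None or r.fun<best.fun: best=r
    return best.x,best.fun
E
python3 - <<'E'
from workcell import env
from h import *
sc=env.grab_frame("scene");tp=env.grab_frame("top");fs=[sc,tp]
ms=[]
for f,u in zip(fs,[(201,231),(304,177)]):
    for th in("arch","bar","bracket"):
        for d in env.trace(f,th):
            m=d["mask"];ys,xs=np.nonzero(m);print(f["shot"],th,round(float(d["score"]),2),round(xs.mean(),1),round(ys.mean(),1),m.sum())
            d['c']=(xs.mean(),ys.mean())
            if th=="arch" and 290<xs.mean()<320 and f is tp or th=="arch" and f is sc and 205<xs.mean()<225 and ys.mean()<255: ms.append(m.astype(np.float32))
if len(ms)==2:
    print("arch both",fitarch(fs,ms,[.55,-.17,.005]))
    for f,m in zip(fs,ms): print("single",fitarch([f],[m],[.55,-.17,.005]))
print("button",tri(fs,[(333.3,155),(125.1,203.1)]))
# blobs
for f,(x0,x1,y0,y1) in zip(fs,[(322,345,146,162),(118,134,194,211)]):
    g=cv2.cvtColor(f["image"],6)[y0:y1,x0:x1]; k=(g>110);ys,xs=np.nonzero(k);print("btn blob",xs.mean()+x0,ys.mean()+y0,k.sum())
def disc(f,x0,x1,y0,y1,seed):
    g=cv2.cvtColor(f["image"],6)[y0:y1,x0:x1];k=(g<85).astype(np.uint8)
    n,l=cv2.connectedComponents(k);L=(l==l[seed[1]-y0,seed[0]-x0]).astype(np.uint8)
    c=max(cv2.findContours(L,0,1)[0],key=len); e=cv2.fitEllipse(cv2.convexHull(c)); return e[0][0]+x0,e[0][1]+y0,e[1],L.sum()
td=disc(tp,148,195,168,217,(171,191));print("disc",td,disc(sc,285,335,170,190,(308,182)))
# tray_mid etc in station model: p=x,y,yaw,slide
obs=[(tp,(171,191.25),'d'),(sc,(282.3,161.6),'pl'),(sc,(313.8,150.8),'pr'),(sc,(270+112*.3,140+175*.3),'hl'),(sc,(270+264*.3,140+116*.3),'hr'),(sc,(270+365*.3,140+226*.3),'br'),(sc,(270+211*.3,140+297*.3),'bl'),
 (tp,(105+117*.275,95+36*.275),'br_l'),(tp,(105+340*.275,95+32*.275),'br_r')]
def pts(p):
    # tray_mid home x: plate inner face 23 before hood front (95): inner 72 -> outer 64 -> mid 180
    m=.18-p[3]
    L=dict(d=[m,0,.024],pl=[m-.116,-.075,.088],pr=[m-.116,.075,.088],hl=[.095,-.098,.115],hr=[.095,.098,.115],bl=[.28,-.098,.115],br=[.28,.098,.115],br_l=[.28,.098,.115],br_r=[.28,-.098,.115])
    return {k:Rz(p[2])@np.array(v)+[p[0],p[1],0] for k,v in L.items()}
fun=lambda p:np.concatenate([proj(f,pts(p)[k])[0]-u for f,u,k in obs])
r=least_squares(fun,[.5,.26,0,.15],loss='soft_l1');print(r.x);print(np.round(fun(r.x).reshape(-1,2),1));
print({k:np.round(pts(r.x)[k],3) for k in('d','pl','pr')})
E
```

```text
3 arch 0.61 206.1 289.9 337
3 arch 0.58 215.2 231.0 221
3 bar 0.82 185.3 253.2 234
3 bracket 0.61 195.9 210.1 230
3 bracket 0.49 161.4 188.5 217
3 bracket 0.39 238.7 191.4 389
3 bracket 0.24 333.3 155.2 51
4 arch 0.83 303.0 178.1 270
4 arch 0.59 336.8 120.1 313
4 bar 0.69 341.1 169.3 261
4 bracket 0.76 311.0 217.1 261
4 bracket 0.69 341.8 271.2 257
arch both (array([ 0.54776923, -0.1759252 , -0.00118779, -0.44227617]), np.float64(0.29548180103302))
single (array([ 0.5179298 , -0.16353728, -0.03694969,  2.68411178]), np.float64(0.1568475365638733))
single (array([ 0.54898034, -0.1768994 , -0.00793611,  2.69588917]), np.float64(0.09585434198379517))
button (array([0.50926638, 0.38920064, 0.08432831]), array([-0.42425641,  0.12010598, -0.3020758 , -0.14730834]))
btn blob 334.17021276595744 151.31914893617022 235
btn blob 124.95833333333333 202.85416666666666 96
disc (168.35210418701172, 184.3347454071045, (44.62047576904297, 56.136566162109375), np.uint64(1425)) (309.74968338012695, 181.5359754562378, (17.396791458129883, 33.44001007080078), np.uint64(430))
[ 0.53552444  0.25848586 -0.08894662  0.16303575]
[[-0.7 -1.8]
 [-0.6 -0.3]
 [-0.1 -1.4]
 [-0.6 -0.8]
 [-1.5 -1.2]
 [ 0.   0.2]
 [-1.   0.1]
 [-0.7 -2. ]
 [-0.3 -1.7]]
{'d': array([0.552, 0.257, 0.024]), 'pl': array([0.43 , 0.193, 0.088]), 'pr': array([0.444, 0.342, 0.088])}
```

Both-view fits:

| Item | Position (m) | Orientation / state |
|---|---|---|
| Arch | (0.548, -0.176), foot z ≈ 0 (bin floor is 5 mm) | yaw -25.4° |
| tray_mid | (0.552, 0.257) | station yaw -5.1°, slide 0.163 |
| Button top | (0.509, 0.389, 0.084) | – |

Next: grasp the arch.

```bash
python3 - <<'E'
from workcell import env
from h import *
s=env.read_state();p=list(s["position"])
yaws=[154.6,-25.4]
env.move_straight([p[0],p[1],.29],rate=.2)
A=[.548,-.176]
best=min(((np.abs(np.array(j)-env.read_state()["joint_positions"]).max(),y,j) for y in yaws if (j:=env.inverse_kinematics([*A,.29],[-90,0,y])) is not None),key=lambda t:abs(t[2][5]))
print(best)
env.goto([*A,.29],[-90,0,best[1]]); env.gripper_to(.62,20)
env.move_straight([*A,.12],rate=.2)
print("hit",env.move_straight([*A,.038],rate=.08,force_limit=6))
print(np.round(env.read_state()["position"],3))
f=env.grab_frame("scene");t=env.grab_frame("top")
cv2.imwrite("pics/g.png",np.hstack([cv2.resize(f["image"][160:280,140:260],(400,400),interpolation=2),cv2.resize(t["image"][120:240,250:370],(400,400),interpolation=2)]))
print(env.read_state()["clock"])
E
```

```text
(np.float64(82.16485808495989), 154.6, array([-1.68605672e+00,  1.49484253e+01, -1.57214375e-01,  2.54444375e-14,
       -7.48943603e+01,  6.62860567e+01]))
hit False
[ 0.548 -0.176  0.039]
8.225
```

View pics/g.png

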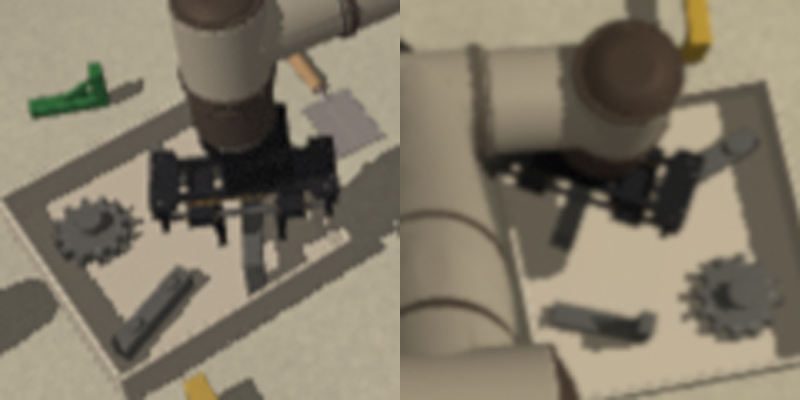

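The arch's bar (left view 255,250) lies between the two fingers at about (222,235) and (282,230), and nothing else is touched. I'll grip and lift.

```bash
python3 - <<'E'
from workcell import env
from h import *
A=[.548,-.176]
env.gripper_to(0,20); s=env.read_state();print(s["opening"],np.round(s["force"],1))
env.move_straight([*A,.29],rate=.15); s=env.read_state();print("lift",s["opening"],np.round(s["force"],1))
T=[.552,.257]
env.goto([*T,.29],[-90,0,174.9]); print(np.round(env.read_state()["position"],3),np.round(env.read_state()["tool_rot"],1))
sc=env.grab_frame("scene");tp=env.grab_frame("top")
cv2.imwrite("pics/l.png",np.hstack([cv2.resize(sc["image"][70:210,240:380],(400,400),interpolation=2),cv2.resize(tp["image"][95:235,85:225],(400,400),interpolation=2)]))
print(env.read_state()["clock"])
E
```

```text
0.24736752583402705 [ 0.8 -0.4 -0. ]
lift 0.25286095201344616 [-0.2 -0.3 -0.1]
[0.552 0.256 0.29 ] [-90.    0.  174.8]
12.4083
```

View pics/l.png

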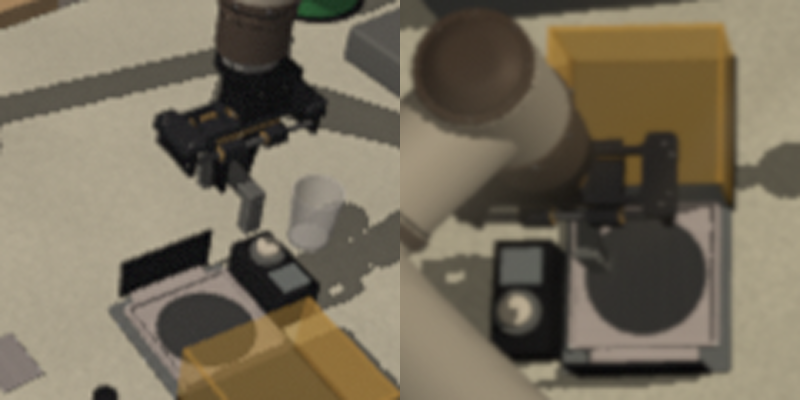

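The arch is held (opening 0.25, about 22 mm) above the tray, with a leg visible in both views. I'll lower it to floor contact, release, retreat and check.

```bash
python3 - <<'E'
from workcell import env
from h import *
T=[.552,.257]
env.move_straight([*T,.08],rate=.15)
print("hit",env.move_straight([*T,.054],rate=.03,force_limit=4)); s=env.read_state();print(np.round(s["position"],4),np.round(s["force"],1))
env.gripper_to(.62); env.dwell(.2)
env.move_straight([*T,.25],rate=.15)
# move clear of the views, towards the push start (station -x)
env.gripper_to(0)
x=np.array([.39,.27,.25]); env.goto(x,[-90,0,174.9])
sc=env.grab_frame("scene");tp=env.grab_frame("top");fs=[sc,tp]
for f in fs:
  ms=[(d["score"],np.nonzero(d["mask"]),d["mask"]) for d in env.trace(f,"arch")]
  ms=[m for m in ms if abs(m[1][1].mean()-(305 if f is sc else 171))<30 and abs(m[1][0].mean()-(170 if f is sc else 185))<30]
  if ms: print("fit",fitarch([f],[ms[0][2].astype(np.float32)],[.55,.257,.024]))
  print("px of tray_mid/arch model top",proj(f,[[.552,.257,.024],[.552,.257,.084]]))
print([(d["xyz"],d["score"]) for d in env.search_frame(tp,"start_top")],[(d["xyz"],d["score"]) for d in env.search_frame(sc,"start_top")])
cv2.imwrite("pics/p.png",np.hstack([cv2.resize(sc["image"][100:240,260:400],(400,400),interpolation=2),cv2.resize(tp["image"][95:235,85:225],(400,400),interpolation=2)]))
print(env.read_state()["clock"])
E
```

```text
hit True
[0.5522 0.257  0.0568] [0.1 0.5 3.9]
fit (array([0.54588368, 0.2618663 , 0.0187983 , 2.99153047]), np.float64(0.38794469833374023))
px of tray_mid/arch model top [[311.67397245 184.74710412]
 [313.30207243 174.42565453]]
fit (array([0.55849329, 0.26123036, 0.0050842 , 3.04063069]), np.float64(0.11765807867050171))
px of tray_mid/arch model top [[170.28960707 189.61440546]
 [166.69087213 185.39643534]]
[] []
19.2667
```

View pics/p.png

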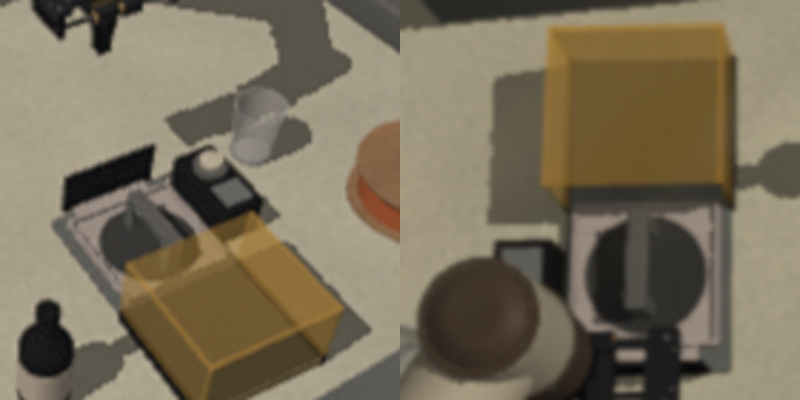

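The handle stands upright, centred on the dark disc (top-view disc centre about (645,272) in the crop). Its axis lies along the station's x, and both fits put it within about 8 mm of the tray's middle. Next I'll push the tray.

```bash
python3 - <<'E'
from workcell import env
from h import *
a=np.radians(-5.1);u=np.array([np.cos(a),np.sin(a),0]);m=np.array([.552,.257,0])
z=np.array([0,0,.066])
env.move_straight(m-.161*u+[0,0,.15],rate=.2)
env.move_straight(m-.161*u+z,rate=.1)
s0=env.read_state();print(np.round(s0["position"],3),np.round(s0["force"],1))
print("hit",env.move_straight(m-.161*u+z+.225*u,rate=.06,force_limit=11))
s=env.read_state();print(np.round(s["position"],4),"travel",(np.array(s["position"])-s0["position"])@u,np.round(s["force"],1),"past outer start",(np.array(s["position"])-(m-.116*u))@u)
env.dwell(.3);s=env.read_state();print(np.round(s["force"],1))
p=np.array(s["position"])
env.move_straight(p-.04*u,rate=.08); env.move_straight(p-.06*u+[0,0,.2],rate=.2)
sc=env.grab_frame("scene");tp=env.grab_frame("top")
h=m+.163*u
print("model px mid/archtop/plate corners home",[np.round(proj(f,[h+[0,0,.024],h+[0,0,.084],h-.116*u+[.0067,.0747,.088],h-.116*u-[.0067,.0747,-.088]]),1).tolist() for f in(sc,tp)])
cv2.imwrite("pics/q.png",np.hstack([cv2.resize(sc["image"][120:260,260:400],(400,400),interpolation=2),cv2.resize(tp["image"][95:235,85:225],(400,400),interpolation=2)]))
for f in(sc,tp): print([(np.round(d["xyz"],3),round(d["score"],2)) for d in env.search_frame(f,"start_top")])
print(env.read_state()["clock"])
E
```

```text
[0.392 0.272 0.067] [ 0.4  0.8 -0.3]
hit True
[0.5868 0.2535 0.0652] travel 0.19562623757635356 [-0.1 -0.5  0.3] past outer start 0.15099300910801178
[-0.6  0.3  0.9]
model px mid/archtop/plate corners home [[[335.3, 213.7], [337.8, 203.6], [336.6, 175.1], [303.2, 188.6]], [[171.7, 141.8], [168.3, 135.8], [143.0, 170.8], [190.8, 170.2]]]
[(array([0.511, 0.387, 0.089]), 0.47)]
[(array([0.508, 0.394, 0.09 ]), 0.47)]
26.0583
```

View pics/q.png

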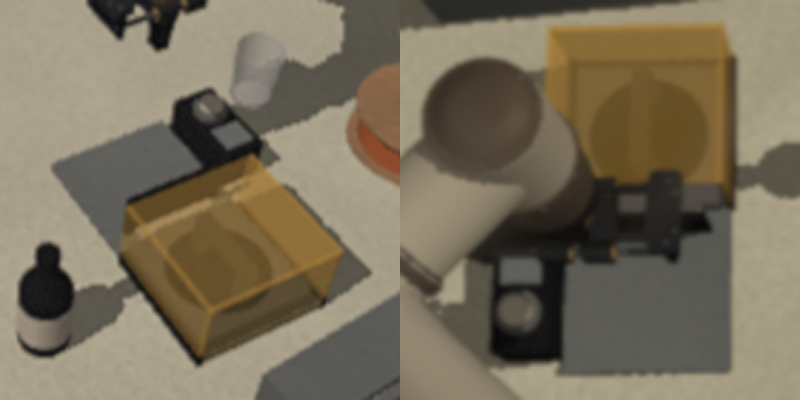

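The tray is under the hood and the handle's silhouette stands on the disc (top crop 648,130 → px (171.8,140.5), against a model home position of (171.7,141.8)). The force had relaxed after the stop, so I'll push again slowly to confirm it is against the end stop.

```bash
python3 - <<'E'
from workcell import env
from h import *
a=np.radians(-5.1);u=np.array([np.cos(a),np.sin(a),0]);p=np.array([.5868,.2535,.066])
env.move_straight(p-.05*u+[0,0,.08],rate=.2);env.move_straight(p-.04*u,rate=.1)
for lim in(9,16):
    print("hit",env.move_straight(p+.03*u,rate=.025,force_limit=lim))
    s=env.read_state();print("past",(np.array(s["position"])-p)@u,np.round(s["force"],1))
env.dwell(.3);s=env.read_state();print((np.array(s["position"])-p)@u,np.round(s["force"],1))
env.move_straight(p-.04*u,rate=.08);env.move_straight(p-.06*u+[0,0,.1],rate=.2)
# button
B=np.array([.509,.390,0])
env.goto(B+[0,0,.16],[-90,0,174.9])
env.move_straight(B+[0,0,.11],rate=.1)
print("touch",env.move_straight(B+[0,0,.06],rate=.02,force_limit=1.5));print(np.round(env.read_state()["position"],4),env.read_state()["force"])
print("press",env.move_straight(B+[0,0,.06],rate=.02,force_limit=12))
s=env.read_state();print(np.round(s["position"],4),np.round(s["force"],1))
env.dwell(.3);s=env.read_state();print(np.round(s["position"],4),np.round(s["force"],1),s["clock"])
E
```

```text
hit True
past -0.00019033217950161532 [0.2 0.7 0.6]
hit True
past -0.000338921343726447 [-0.2 -1.  -0.6]
-0.0006881090543703762 [0.6 0.1 0.6]
touch True
[0.509  0.39   0.0862] [0.5766077  0.18334848 2.80001166]
press True
[0.509  0.39   0.0827] [-2.5 -0.5  5.3]
[0.509  0.39   0.0825] [-1.9 -1.3  4.8] 34.7833
```

The tray stops at the same spot both times, so it is home. I'll press further to be sure the button bottoms, then release.

```bash
python3 - <<'E'
from workcell import env
from h import *
B=np.array([.509,.390,0])
for lim in(8,20):
    print("press",env.move_straight(B+[0,0,.072],rate=.015,force_limit=lim))
    s=env.read_state();print(np.round(s["position"],4),np.round(s["force"],1))
q=np.array(s["position"]); env.move_straight([q[0],q[1],q[2]-.001],rate=.01); env.dwell(.3)
s=env.read_state();print(np.round(s["position"],4),np.round(s["force"],1))
env.move_straight(B+[0,0,.2],rate=.1)
env.goto([.36,.45,.3],[-90,0,174.9]); env.dwell(.5)
s=env.read_state();print(np.round(s["position"],3),np.round(s["force"],1),s["clock"])
sc=env.grab_frame("scene");tp=env.grab_frame("top")
cv2.imwrite("pics/r.png",np.vstack([np.hstack([cv2.resize(sc["image"][120:260,260:400],(400,400),interpolation=2),cv2.resize(tp["image"][95:235,85:225],(400,400),interpolation=2)]),np.hstack([cv2.resize(f["image"],(400,200)) for f in (sc,tp)])]))
for f in(sc,tp): print([(np.round(d["xyz"],3),round(d["score"],2)) for d in env.search_frame(f,"start_top")])
E
```

```text
press True
[0.509  0.39   0.0827] [-1.7 -0.5  5.2]
press True
[0.509  0.39   0.0827] [-1.1  0.2  4.6]
[0.5091 0.39   0.0824] [-2.8 -1.2  7.2]
[0.36 0.45 0.3 ] [ 0.2 -0.4  0.1] 38.6333
[(array([ 0.442, -0.318,  0.022]), 0.56), (array([0.51 , 0.387, 0.094]), 0.45), (array([0.473, 0.506, 0.066]), 0.44)]
[(array([0.508, 0.394, 0.091]), 0.64)]
```

View pics/r.png

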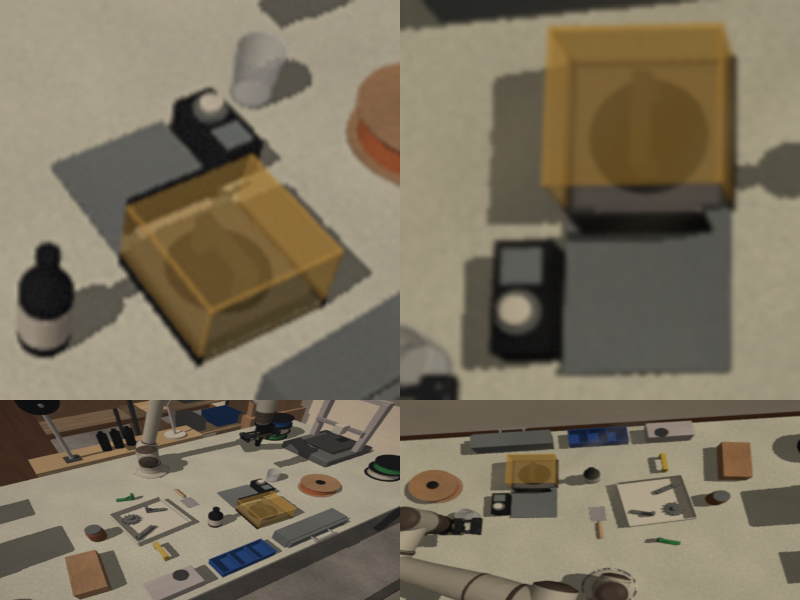

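```bash
python3 -c "
from workcell import env
env.close_job(); print(env.read_state()['clock'])"
```

```text
the job is handed in; nothing more can be done
the job is handed in; nothing more can be done
```

I moved the arched handle from the bin to the middle of the pulled-out tray and released it. Then I pushed the tray home, pressed and released the start button, and handed the job in at about 39 s. The interface gives no verdict, so the checks below are mine.

- **Handle:** before the push, image fits put it within about 8 mm of the tray's middle and standing upright. In the last pictures it still stands on the disc under the hood, though only as a silhouette through the amber.
- **Tray:** two more slow pushes stopped at the same place within 0.5 mm, so it is against its end stop. It also matches the modelled home position to about 2 px.
- **Start button:** at the bottom, the force rose from about 5 N to 7.2 N over the last 0.3 mm, about ten times stiffer than the spring, so I take it as fully down. I read this from force and position, because there is no reading of the button's travel. Afterwards the network put the button top at z 0.091–0.094, against about 0.090 before the press, so it has come back up.
- **Surroundings:** the other prints are still in the bin, the bystanders look unmoved, and the arm is clear of everything.

**What disagreed:**
- The scene-camera-only arch fit was poor: the foot height came out about 40 mm low before the grasp, and the overlap was poor after placing. I used the fit from both views instead.
- After placing, the top-view fit put the foot height 19 mm low, but lowering stopped on contact within 2 mm of the expected height.

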